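Slide a box of fresh slides down the scanner's loading lane

ROBOT

A 7-joint arm with a two-finger parallel gripper is mounted at the origin on the work surface. World frame = base frame: x ahead of the robot, y to its left, z up, the work surface at z = 0. Lengths are in m, angles in rad, forces in N, time in s.
With the tool pointing down it reaches from about 0.4 to 0.925 m from the base axis. Payload 4.1 kg.
Tool frame: the origin (TCP) lies at the very end of the fingers, on their centre line; the grasp point (between the pads) lies 19 mm behind it (bot.grip_point_offset is the distance from the TCP to the grasp point, in m); z points along the fingers, y is the direction in which the jaws open and shut (so a half turn about z gives the same grasp; the last joint's range is limited). The gripper opens to 85 mm and grips with 20 to 120 N. Pads are 22 mm wide; open, the fingers measure 114 mm over their backs; the gripper's body (76 mm by 85 mm) begins 54 mm behind the grasp point. The pads swing forward as they close: fully open they stand 13 mm farther back than shut.
Start: joints at [-1.281, 0.398, 0.045, 1.537, -0.019, 1.207, -0.051], TCP at [0.246, 0.602, 0.231] pointing down, gripper open.
Joint ranges: [-2.82, 2.82], [-0.49, 2.23], [-1.37, 1.46], [0, 2.46], [-1.36, 4.5], [0.23, 2], [-2.94, 2.94]. Speed limits (rad/s): [2.57, 2.57, 3.14, 3.14, 3.14, 3.14, 3.14].

INTERFACE

Orientations are given as a 3x3 rotation matrix whose columns are the frame's x, y, z axes.
In Python, from bench import bot, viewer, workorder, nets gives the robot as it stands.
- The arm moves only by the tool arm_command, never from a script. Its argument "commands" is one flat list of numbers, 7 for each row, row after row: the turn, a rotation vector about the tool's x, y, z in rad, then the shift along the tool's x, y, z in cm, then the finger opening in cm, from 0 to 8.54. In form: [wx, wy, wz, tx, ty, tz, hand, wx, wy, wz, tx, ty, tz, hand, ...]. A call has 1 to 20 rows; each row shifts and turns the commanded pose from where the row before left it, along the tool's axes as they then stand; what a row does not reach is not made up. A row lasts 1/12 s, in which the tool goes at most 41.7 mm and 7.16 degrees, less where a joint would pass 70% of its speed; a pose out of reach is approached as far as the arm can. A call with a gripper value outside its range is refused whole. The fingers move at their own pace and stop on an object; the grip force is fixed at half the most. Time passes only in rows, so rows that do not move let the fingers close. It gives the time, the measured TCP pose, the force and the opening at its end, in the units of the state.
- bot.state(): the state, without advancing time (a new reading comes with each control period).
- viewer.grab_frame(name): name is "scene" or "top"; returns a dict with "frame" (400x640x3 uint8, red, green, blue), "z_map" (400x640 float32, m along the optical axis (not along the pixel's ray), 0 where there is no reading), "vertical_fov" (degrees; the focal length in pixels is half the picture's height over the tangent of half this angle, whatever the lens; pixels are square), "cx", "cy" (the principal point, pixels), "eye" and "rotation" of the camera in the world. Camera axes: x right, y up, looking along -z (the intrinsics and any distortion apply to the point x, -y, -z); pixel columns grow to the right and rows downward; lengths in m; the calibration is good to about 2 mm. A picture is of the moment at which its call begins.
- workorder.hand_in(): hands the job in, once; it reports no verdict.
Trained networks look in the newest picture that a camera, given by its name, has taken for a name from the list of things; names that differ only in an ending like _2 or _b are one class to them, and where a whole thing is asked for, a point or a joint stands for the part that bears it (a point fixed in the world has none). Each returns a list of dicts, best first, with "conf" (0 to 1); they miss things now and then, are a little off and sometimes report something else, mostly with a low value. They report only what shows in the picture. A call takes as long as a camera call. They do not tell look-alikes from the thing itself.
- nets.search_frame(camera, name): "box" ([left, top, right, bottom] in pixels, round what is visible of it).
- nets.mark_of(camera, name): "position" ([column, row] in pixels: a listed point, or the origin of a listed thing).
The state is a dict: "time_s": time; "qpos": joint angles; "joint_vel": joint speeds; "joint_torque": joint torques, N m; "tool_pos": TCP position; "tcp_rot": TCP orientation; "force": force on the tool from outside, world axes, zero at the start; "ft_torque": the same for the moment, N m; "width": finger opening in m.
Only numpy, scipy, OpenCV 4.12 (cv2) and the standard library are available. Lean on these libraries where they do the work, as an engineer would, in place of code of your own. Each camera call takes 0.05 s, during which the arm holds its last target. There are 200 camera calls.

TASK

Push the open slide box that waits on the slide scanner's loading deck down the free lane ahead of it, all the way to the end stop, so that it sits squarely against the stop with its slides across the lane, like the box already home in the other lane. The cover slips are freshly mounted, so push gently and at an easy pace, with the box flat on the deck and neither it nor the gripper ever touching a guide rail; push on the outside of the box with the fingertips, never lifting it or touching the glass slides. Leave everything else where it stands and take the hand away when the box is home.

Things in the scene. Friction and masses are not known exactly. Their poses are not given: they have to be found in the camera images.
- deck: Slide scanner with its loading deck, one fixed piece, placed and turned anew each time. Deck: flat grey metal plate 500 x 280 mm, top 12 mm above the bench. Origin: on the bench, midway between the two lanes. x = loading direction towards the scanner (about world -y), y = across the lanes, away from the robot, z up. The plate spans x -320 to +180 mm; the scanner housing (400 mm wide, 340 mm high) begins at x = +185 mm.
- lane_mouth (a point): Mouth of the free lane (the lane farther from the robot): on the plate's top, on the lane's centre line, where its rails begin (deck x -100, y +61 mm, 12 mm above the bench). Axes as the deck's. Before it (smaller x) the plate is a bare apron 220 mm long without rails. The lane is 112 mm wide between its rails.
- lane_end (a point): End stop of the free lane: on the plate's top, on the centre line, at the face of the two black rubber buffers on an upright steel bracket 34 mm high (deck x +150, y +61 mm). Axes as the deck's. The box is home when its leading end meets this face, its origin then 55 mm short of this point.
- rails: Three straight bright-metal guide rails on the deck, each 250 mm long (deck x -100 to +150 mm), 10 mm wide, 10 mm high (tops 22 mm above the bench), centred at deck y = -122, 0 and +122 mm. Same origin and axes as deck. The free lane lies between the rails at 0 and +122 mm; the lane between -122 and 0 already holds a box.
- slide_box: Loose open grey plastic slide box on the apron before the free lane, up to 30 mm out of line with it and 0.2 rad askew. 110 mm long (x, pointing roughly down the lane), 92 mm wide (y), 36 mm high, walls 4 mm, plain flat outsides; about 0.2 to 0.3 kg with its slides. Origin: centre of its underside, which is 12 mm above the bench. In the lane it has 10 mm to spare on each side.
- slide_box_slides: The glass slides standing upright across the slide box, carried in it; their top edges are 6 mm below the box's rim. Same origin as the box. Not to be touched.
- home_box: A like slide box, 110 x 92 x 36 mm, already home at the end of the lane nearer the robot. Origin: centre of its underside. Leave alone.
- staining_jar: Square glass staining jar with lid, 58 x 58 mm foot, 96 mm high, on the bench beyond the deck, opposite the lane mouth. Origin: centre of its underside. Leave alone.
- oil_bottle: Small white dropper bottle with black tip, 30 mm diameter, 66 mm high, on the bench just past the open end of the apron, on the side of the robot. Origin: centre of its underside. Leave alone.
- marker_pen: White marker pen with black cap, 140 mm long, 13 mm thick, lying on the bench past the open end of the apron. Origin: its middle, underside. Leave alone.
- dropper_a: Amber dropper bottle with rubber bulb, 38 mm diameter, 114 mm high, standing in the white tray beyond the deck. Origin: centre of its underside. Leave alone.
- dropper_b: Clear dropper bottle with rubber bulb, same size, in the same tray. Origin: centre of its underside. Leave alone.
- tweezers: Steel tweezers, 125 mm long, lying in the same tray. Origin: middle of the underside. Leave alone.
Things that resemble listed ones, but are neither listed nor needed, are in the scene too. Leave any green or purple look-alike of the slide_box alone.

How it is judged:
At the end, for the whole second after the job is handed in: The slide box lies flat and at rest on the deck in the free lane, its leading end within 6 mm of the end stop and square to it within 4 degrees (x of slide_box in the frame of deck between 0.089 and 0.098 m and y of slide_box in the frame of deck between 0.05 and 0.072 m and angle between the x axis of slide_box and the x axis of deck, either way round below 0.07 rad and angle between slide_box's own z axis and vertical below 0.03 rad and height (world z) of slide_box between 0.009 and 0.015 m and linear speed of slide_box below 0.005 m/s); the robot touches nothing.
It fails at once if the slide box, the gripper or the arm touches a guide rail (contact force between slide_box and rails above 0.2 N or contact force between any of the fingers, the arm and rails above 0.5 N).
It fails at once if the slide box is lifted off the deck or tipped (height (world z) of slide_box above 0.018 m or angle between slide_box's own z axis and vertical above 0.1 rad).
It fails at once if the glass slides are touched (contact force between any of the fingers, the arm and slide_box_slides above 0.3 N).
It fails at once if the slide box is shoved faster than 0.35 m/s or pushed with over 35 N (linear speed of slide_box above 0.35 m/s or contact force between the fingers and slide_box above 35 N).
It fails at once if something else on the bench is moved by more than 15 mm or tipped (distance of any of home_box, staining_jar, oil_bottle, marker_pen, dropper_a, dropper_b, tweezers from where it was at the start of the episode above 0.015 m or angle between any of staining_jar, oil_bottle, dropper_a, dropper_b's own z axis and vertical above 0.25 rad).
It also fails if it takes over 72 s, if anything falls off the work surface, if the arm or the gripper's body presses on something with over 40 N, if the wrist force passes 120 N, or if a joint passes its speed limit or range.

## Working session

There is one attempt and no reset: what is moved stays moved. The work goes in short steps, Python scripts to look and compute and a tool call to move; the robot and the scene stay as the last step left them, time stands still between calls to the robot, and variables do not carry over. Pictures are saved under pics/ and viewed, about 8 in all and at most 12, crops included, and the job is handed in when it is done.

Besides the shell and the picture viewer there is one more tool, called after "Call:" in YAML: its name, and indented under it one key for each argument. arm_command: Moves the arm, as the interface text tells. Its arguments: {"type":"object","properties":{"commands":{"type":"array"}},"required":["commands"]}

```bash
mkdir -p pics; ls; cat > h.py <<'E'
import numpy as np, cv2
from bench import bot, viewer, workorder, nets
def grab(n):
    return viewer.grab_frame(n)
def foc(f): return 200/np.tan(np.radians(f["vertical_fov"])/2)
def cloud(f):
    F=foc(f); v,u=np.mgrid[0:400,0:640]; d=f["z_map"]
    P=np.stack([(u-f["cx"])/F*d,-(v-f["cy"])/F*d,-d],-1)
    return P@np.array(f["rotation"]).T+np.array(f["eye"])
def ray(f,uv,z):
    F=foc(f); r=np.array(f["rotation"])@np.array([(uv[0]-f["cx"])/F,-(uv[1]-f["cy"])/F,-1]); e=np.array(f["eye"])
    return e+r*(z-e[2])/r[2]
def save(f,name): cv2.imwrite("pics/"+name,cv2.cvtColor(f["frame"],cv2.COLOR_RGB2BGR))
E
python3 - <<'E'
from h import *
print({k:v for k,v in bot.state().items()})
ims=[]
for c in("top","scene"):
    f=grab(c); save(f,c+"0.png"); print(c,f["eye"],f["rotation"],foc(f),f["cx"],f["cy"],[k for k in f])
    P=cloud(f)
    for n in("slide_box","home_box","lane_mouth","lane_end","deck","staining_jar","oil_bottle","marker_pen"):
        m=nets.mark_of(c,n)[:3]
        for q in m:
            print(n,q["conf"],q["position"],ray(f,q["position"],.012).round(3))
E
```

```text
pics
{'time_s': 0.0, 'qpos': array([-1.28103326,  0.39921079,  0.04508548,  1.53789946, -0.0187077 ,
        1.20689017, -0.0507008 ]), 'joint_vel': array([-0.00110456,  0.00034828, -0.00149981, -0.00122901,  0.00024443,
        0.00098887,  0.00023808]), 'joint_torque': array([-5.39288812e-04, -4.75124431e+01,  1.36491034e+00, -2.54221916e+01,
        1.18061673e-02,  9.67586471e-03, -6.42359872e-07]), 'tool_pos': array([0.24614286, 0.60089927, 0.23024371]), 'tcp_rot': array([[-9.25401640e-01,  3.78987376e-01, -6.10980918e-04],
       [ 3.78987839e-01,  9.25399724e-01, -1.88927036e-03],
       [-1.50608044e-04, -1.97988823e-03, -9.99998029e-01]]), 'force': array([-0.35539527, -0.1626794 , -0.78785652]), 'ft_torque': array([0.00060108, 0.05969348, 0.02640405]), 'width': 0.08543317049193254}
top [0.2929203  0.13455575 1.11071282] [[-0.02437664  0.98536067 -0.16873094]
 [-0.99966471 -0.02255177  0.01272345]
 [ 0.008732    0.16898452  0.98558002]] 421.15905151507246 315.0700461017949 203.54741458960106 ['frame', 'z_map', 'vertical_fov', 'cx', 'cy', 'eye', 'rotation']
slide_box 0.85 [272
[... 1026 characters left out ...]
al_fov', 'cx', 'cy', 'eye', 'rotation']
slide_box 0.95 [395.3, 279.2] [0.711 0.308 0.012]
slide_box 0.88 [361.4, 213.0] [0.489 0.223 0.012]
slide_box 0.72 [407.1, 161.1] [0.206 0.354 0.012]
home_box 0.68 [249.7, 189.0] [ 0.417 -0.104  0.012]
lane_mouth 0.62 [320.1, 217.0] [0.519 0.117 0.012]
lane_end 0.88 [222.0, 219.1] [ 0.559 -0.138  0.012]
lane_end 0.58 [325.3, 266.5] [0.693 0.152 0.012]
deck 0.58 [283.8, 208.0] [0.493 0.014 0.012]
staining_jar 0.86 [326.2, 264.8] [0.687 0.154 0.012]
oil_bottle 0.59 [406.4, 187.5] [0.355 0.346 0.012]
marker_pen 0.68 [435.4, 218.0] [0.486 0.415 0.012]
marker_pen 0.5 [148.1, 281.4] [ 0.786 -0.227  0.012]
marker_pen 0.43 [216.3, 283.3] [ 0.772 -0.076  0.012]
```

View pics/top0.png

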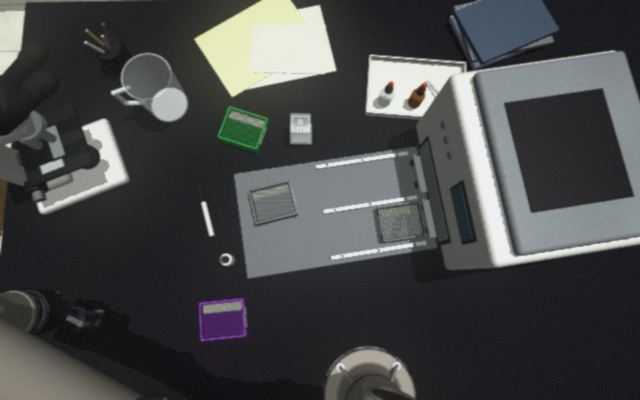

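View pics/scene0.png

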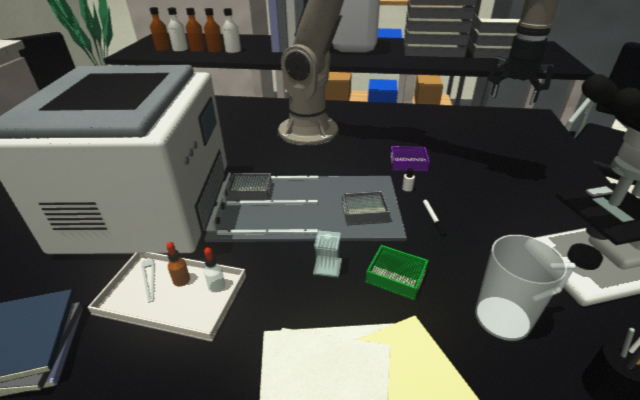

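```bash
cat >> h.py <<'E'
def rayimg(f,z):
    F=foc(f); v,u=np.mgrid[0:400,0:640]
    r=np.stack([(u-f["cx"])/F,-(v-f["cy"])/F,-np.ones(u.shape)],-1)@np.array(f["rotation"]).T; e=np.array(f["eye"])
    return e+r*((z-e[2])/r[...,2])[...,None]
def rails(f):
    g=f["frame"].min(2); Q=rayimg(f,.022)
    m=(g>130)&(Q[...,0]>.33)&(Q[...,0]<.64)&(Q[...,1]<.16)&(Q[...,1]>-.2)
    n,l,s,c=cv2.connectedComponentsWithStats(m.astype(np.uint8)); out=[]
    for i in range(1,n):
        if s[i,4]<40: continue
        p=Q[l==i][:,:2]; ce=p.mean(0); d=np.linalg.svd(p-ce,full_matrices=False)[2][0]; d*=-np.sign(d[1])
        t=(p-ce)@d; out.append((s[i,4],(ce+d*t.min()).round(4),(ce+d*t.max()).round(4),round(float(np.arctan2(d[1],d[0])),4)))
    return out
def boxrim(f,ctr,r=.09,lo=.038,hi=.06):
    P=cloud(f); m=(np.hypot(P[...,0]-ctr[0],P[...,1]-ctr[1])<r)&(P[...,2]>lo)&(P[...,2]<hi)
    p=P[m]; R=cv2.minAreaRect(p[:,:2].astype(np.float32)*1000); return len(p),R,np.percentile(p[:,2],[5,50,95]).round(4)
E
python3 - <<'E'
from h import *
for c in("top","scene"):
    f=grab(c); print(c); [print(x) for x in rails(f)]
    P=cloud(f)
    m=(abs(P[...,0]-.5)<.02)&(abs(P[...,1]-.05)<.05); print("deckz",np.percentile(P[m][:,2],[5,50,95]))
    for n,ct in(("box",(.49,.228)),("home",(.42,-.1))): print(n,boxrim(f,ct))
    im=f["frame"]; cr=im[130:280,220:460] if c=="top" else im[160:250,200:420]
    cv2.imwrite(f"pics/{c}c.png",cv2.cvtColor(cv2.resize(cr,None,fx=3.3,fy=3.3,interpolation=cv2.INTER_CUBIC),cv2.COLOR_RGB2BGR))
E
```

```text
top
(np.int32(443), array([0.5795, 0.1203]), array([ 0.6086, -0.0971]), -1.4379)
(np.int32(582), array([0.4605, 0.1031]), array([ 0.4906, -0.1138]), -1.4328)
(np.int32(107), array([ 0.4625, -0.0103]), array([ 0.3748, -0.029 ]), -2.9319)
(np.int32(537), array([0.3386, 0.0855]), array([ 0.3667, -0.1302]), -1.4412)
deckz [0.00709476 0.01064642 0.013863  ]
box (585, ((483.3448791503906, 228.74282836914062), (92.78572082519531, 110.22657775878906), 12.936173439025879), array([0.0389, 0.0427, 0.0486]))
home (781, ((427.3166809082031, -116.40540313720703), (97.86836242675781, 144.0692138671875), 7.011960983276367), array([0.0385, 0.0432, 0.0494]))
scene
(np.int32(114), array([0.3437, 0.0863]), array([ 0.3626, -0.0532]), -1.4364)
(np.int32(202), array([0.4627, 0.1004]), array([ 0.4922, -0.1107]), -1.4322)
(np.int32(121), array([ 0.5981, -0.0081]), array([ 0.612 , -0.0948]), -1.4118)
(np.int32(447), array([0.6137, 0.1637]), array([ 0.5824, -0.0021]), -1.7574)
deckz [0.00988378 0.01178724 0.01388925]
box (694, ((486.617919921875, 229.4825439453125), (97.2621841430664, 112.1161117553711), 13.351896286010742), array([0.0387, 0.0424, 0.0485]))
home (615, ((429.04638671875, -115.56658935546875), (102.61973571777344, 143.56764221191406), 7.223445892333984), array([0.0388, 0.0432, 0.0491]))
```

View pics/topc.png

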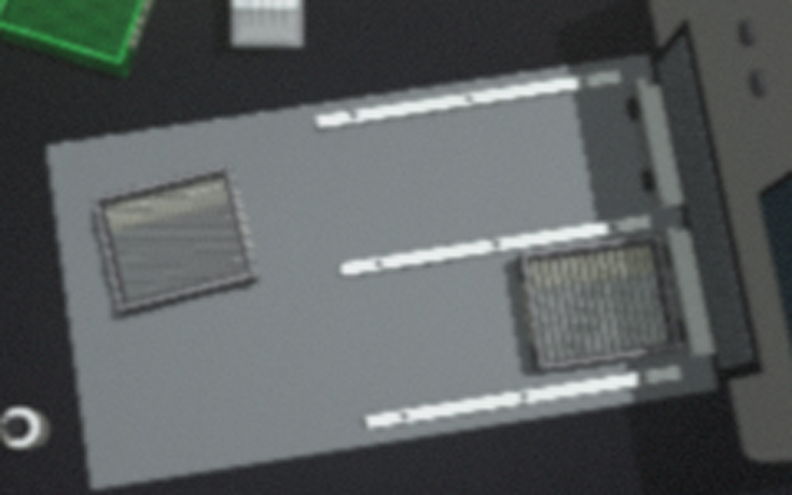

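The loose grey box is at top-picture px (272,203), between the rail line and the apron end. It is long-side down the lane, about 20 mm towards the robot and about 5° askew. Green and purple look-alikes sit at (243,129) and (222,320). I'll first square and shift it sideways on the apron, then push it from behind with both fingertips.

Call:
arm_command:
  commands: [0,0,-0.105,0,0,0,5,0,0,-0.105,0,0,0,5,0,0,-0.105,0,0,0,5,0,0,-0.105,0,0,0,5,0,0,-0.105,0,0,0,5,0,0,0,-0.3,-1.3,0,5,0,0,0,-0.7,-2.8,0,5,0,0,0,-0.7,-2.8,0,5,0,0,0,-0.7,-2.8,0,5,0,0,0,-0.7,-2.8,0,5,0,0,0,-0.7,-2.8,0,5,0,0,0,-0.7,-2.8,0,5,0,0,0,-0.7,-2.8,0,5,0,0,0,-0.7,-2.8,0,5,0,0,0,-0.7,-2.8,0,5,0,0,0,-0.7,-2.8,0,5,0,0,0,-0.7,-2.8,0,5,0,0,0,-0.7,-2.8,0,5,0,0,0,-0.7,-2.8,0,5,0,0,0,-0.7,-2.4,0,5]

```text
time_s: 2.67
tool_pos: [0.4015, 0.2159, 0.2316]
tcp_rot: [[-0.991, -0.135, 0.001], [-0.135, 0.991, 0.0], [-0.001, 0.0, -1.0]]
force: [0.9, -0.1, 0.6]
width: 0.0503
```

```bash
cat >> h.py <<'E'
TH=-1.436; EX=np.array([np.cos(TH),np.sin(TH)]); EY=np.array([-EX[1],EX[0]]); O=np.array([.4743,.0029])
def todeck(p): d=np.asarray(p)[:2]-O; return np.array([d@EX,d@EY])
def st():
    s=bot.state(); R=s["tcp_rot"]; y=np.arctan2(R[1,1],R[0,1])
    print("t",round(s["time_s"],2),"tcp",s["tool_pos"].round(4),"deck mm",(todeck(s["tool_pos"])*1000).round(1),"yaw of tool y rel deck x",round(float(y-TH),4),"z",R[:,2].round(4),"F",s["force"].round(2),"w",round(s["width"],4)); return s
E
python3 - <<'E'
from h import *
st()
f=grab("scene"); save(f,"s1.png")
E
```

```text
t 2.67 tcp [0.4015 0.2159 0.2316] deck mm [-220.9  -43.6] yaw of tool y rel deck x 3.142 z [ 6.e-04  3.e-04 -1.e+00] F [ 0.9  -0.07  0.63] w 0.0503
```

Call:
arm_command:
  commands: [0,0,0,0,0,1.5,5,0,0,0,0,0,3,5,0,0,0,0,0,3,5,0,0,0,0,0,3,5,0,0,0,0,0,3,5,0,0,0,0,0,3,5,0,0,0,0,0,2,5,0,0,0,0,0,1.2,5,0,0,0,0,0,0.8,5,0,0,0,0,0,0.4,5,0,0,0,0,0,0,5,0,0,0,0,0,0,5]

```text
time_s: 3.72
tool_pos: [0.4015, 0.2185, 0.0229]
tcp_rot: [[-0.991, -0.136, 0.001], [-0.136, 0.991, 0.001], [-0.001, 0.001, -1.0]]
force: [0.5, -0.4, -0.0]
width: 0.05
```

```bash
python3 - <<'E'
from h import *
st()
f=grab("scene"); im=f["frame"]
cv2.imwrite("pics/s2.png",cv2.cvtColor(cv2.resize(im[130:260,260:460],None,fx=4,fy=4,interpolation=cv2.INTER_CUBIC),cv2.COLOR_RGB2BGR))
E
```

```text
t 3.72 tcp [0.4015 0.2185 0.0229] deck mm [-223.4  -43.1] yaw of tool y rel deck x 3.1431 z [ 1.1e-03  9.0e-04 -1.0e+00] F [ 0.55 -0.39 -0.03] w 0.05
```

View pics/s2.png

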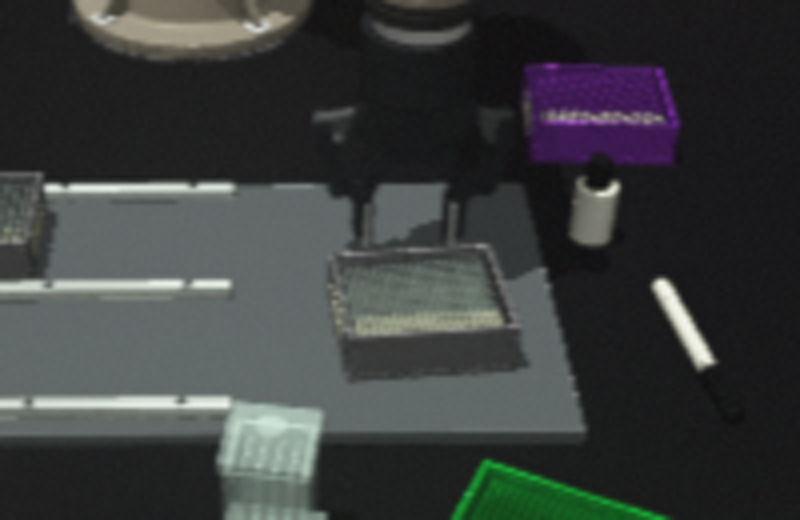

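The picture shows both fingertips, at crop px (368,220) and (452,220), on the deck just behind the box's robot-side wall, clear of it. Now a gentle sideways push.

Call:
arm_command:
  commands: [0,0,0,-0.3,0,0,5,0,0,0,-0.4,0,0,5,0,0,0,-0.4,0,0,5,0,0,0,-0.4,0,0,5,0,0,0,-0.3,0,0,5,0,0,0,-0.3,0,0,5,0,0,0,-0.3,0,0,5,0,0,0,-0.3,0,0,5,0,0,0,-0.3,0,0,5,0,0,0,-0.3,0,0,5,0,0,0,-0.2,0,0,5,0,0,0,-0.2,0,0,5,0,0,0,-0.1,0,0,5,0,0,0,0,0,0,5]

```text
time_s: 4.93
tool_pos: [0.4391, 0.2231, 0.0223]
tcp_rot: [[-0.991, -0.136, 0.001], [-0.136, 0.991, 0.0], [-0.001, 0.0, -1.0]]
force: [-0.5, -0.3, 0.5]
width: 0.0502
```

```bash
cat >> h.py <<'E'
def meas(ctr):
    for c in("top","scene"):
        f=grab(c)
        for lo in(.038,.044):
            n,R,z=boxrim(f,ctr,lo=lo); (cx,cy),(w,h),a=R
            a=np.radians(a)+(np.pi/2 if h>w else 0); da=(a-TH+np.pi/2)%np.pi-np.pi/2
            print(c,lo,n,"deck mm",(todeck(np.array([cx,cy])/1000)*1000).round(1),"ang",round(float(da),3),"size",round(w,1),round(h,1))
        save(f,"last_%s.png"%c)
E
python3 - <<'E'
from h import *
st(); meas(O-.2225*EX+.05*EY)
f=grab("top"); im=f["frame"]
cv2.imwrite("pics/s3.png",cv2.cvtColor(cv2.resize(im[130:280,220:420],None,fx=4,fy=4,interpolation=cv2.INTER_CUBIC),cv2.COLOR_RGB2BGR))
E
```

```text
t 4.93 tcp [0.4391 0.2231 0.0223] deck mm [-222.9   -5.3] yaw of tool y rel deck x 3.1427 z [ 7.e-04  1.e-04 -1.e+00] F [-0.52 -0.35  0.49] w 0.0502
top 0.038 92 deck mm [-169.3   59.7] ang -1.314 size 82.4 24.7
top 0.044 63 deck mm [-168.4   60.3] ang -1.284 size 82.4 24.5
scene 0.038 699 deck mm [-218.6   45. ] ang -1.526 size 115.3 110.9
scene 0.044 296 deck mm [-218.7   45. ] ang -1.523 size 115.1 110.6
```

View pics/s3.png

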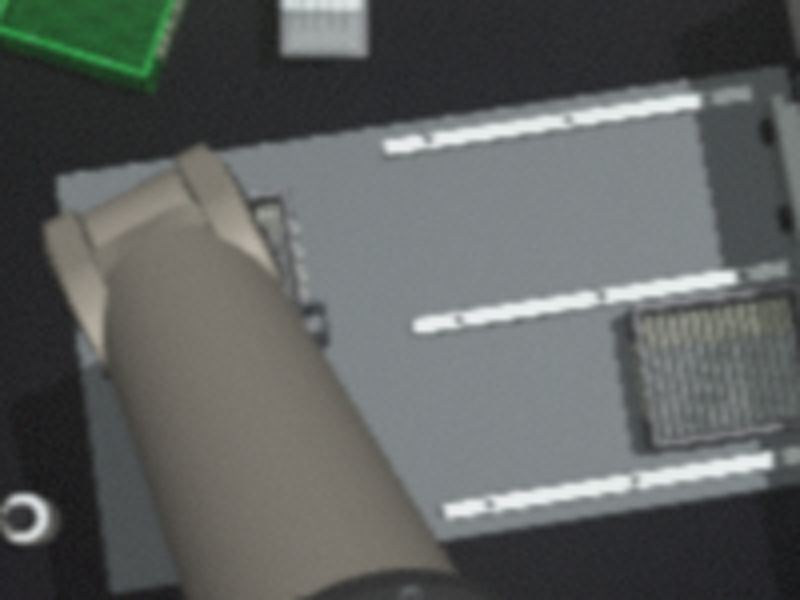

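The arm hides most of the box from the top camera; only its leading end shows, near (290,250). I'll push a little more, then back off and measure.

Call:
arm_command:
  commands: [0,0,0,-0.2,0,0,5,0,0,0,-0.2,0,0,5,0,0,0,-0.2,0,0,5,0,0,0,-0.1,0,0,5,0,0,0,0,0,0,5,0,0,0,0.5,0,0,5,0,0,0,1.5,0,0,5,0,0,0,2,0,-2,5,0,0,0,1,0,-3,5,0,0,0,0,0,-3,5,0,0,0,0,3,-2,5,0,0,0,0,4,0,5,0,0,0,0,4,0,5,0,0,0,0,3,0,5,0,0,0,0,2,0,5]

```text
time_s: 6.33
tool_pos: [0.3733, 0.3802, 0.123]
tcp_rot: [[-0.99, -0.14, 0.002], [-0.14, 0.99, 0.004], [-0.002, 0.003, -1.0]]
force: [0.5, -0.5, 0.2]
width: 0.0501
```

```bash
python3 - <<'E'
from h import *
st(); meas(O-.2225*EX+.055*EY)
E
```

```text
t 6.33 tcp [0.3733 0.3802 0.123 ] deck mm [-387.5  -49.3] yaw of tool y rel deck x 3.1468 z [ 0.0017  0.0037 -1.    ] F [ 0.52 -0.52  0.17] w 0.0501
top 0.038 583 deck mm [-218.8   56.6] ang -0.002 size 92.1 110.4
top 0.044 228 deck mm [-219.    56.6] ang -0.002 size 91.9 110.1
scene 0.038 623 deck mm [-218.8   60.9] ang -0.002 size 94.3 110.2
scene 0.044 230 deck mm [-219.    61.4] ang -0.003 size 93.3 109.8
```

Both cameras have the box square (−0.002 rad) and at y ≈ 57–61 mm, which is in line with the lane. Next I turn the hand and set it behind the box.

Call:
arm_command:
  commands: [0,0,0.12,0,0,0,5,0,0,0.12,0,0,0,5,0,0,0.12,0,0,0,5,0,0,0.12,0,0,0,5,0,0,0.12,0,0,0,5,0,0,0.12,0,0,0,5,0,0,0.12,0,0,0,5,0,0,0.12,0,0,0,5,0,0,0.12,0,0,0,5,0,0,0.12,0,0,0,5,0,0,0.12,0,0,0,5,0,0,0.12,0,0,0,5,0,0,0.12,0,0,0,5,0,0,0.016,0,0,0,5,0,0,0,-1,2,0,5,0,0,0,-2,3,0,5,0,0,0,-2,3,0,5,0,0,0,-1.5,2,0,5,0,0,0,-0.8,0.9,0,5,0,0,0,0,0,0,5]

```text
time_s: 8.1
tool_pos: [0.4947, 0.3141, 0.1225]
tcp_rot: [[-0.126, 0.992, 0.002], [0.992, 0.126, -0.001], [-0.002, 0.002, -1.0]]
force: [0.0, -0.2, 0.7]
width: 0.05
```

```bash
python3 -c "
from h import *
st()"
```

```text
t 8.1 tcp [0.4947 0.3141 0.1225] deck mm [-305.6   62. ] yaw of tool y rel deck x 1.5623 z [ 0.0019 -0.0013 -1.    ] F [ 0.03 -0.23  0.67] w 0.05
```

Call:
arm_command:
  commands: [0,0,-0.008,0.4,-0.1,0,5,0,0,0,0,0,2,5,0,0,0,0,0,2.5,5,0,0,0,0,0,2.5,5,0,0,0,0,0,1.5,5,0,0,0,0,0,1,5,0,0,0,0,0,0.5,5,0,0,0,0,0,0,5]

```text
time_s: 8.77
tool_pos: [0.4886, 0.3225, 0.0215]
tcp_rot: [[-0.141, 0.99, -0.002], [0.99, 0.141, -0.0], [-0.0, -0.002, -1.0]]
force: [0.1, -0.1, 1.3]
width: 0.0498
```

```bash
python3 -c "
from h import *
st()"
```

```text
t 8.77 tcp [0.4886 0.3225 0.0215] deck mm [-314.8   57.1] yaw of tool y rel deck x 1.5775 z [-1.9e-03 -3.0e-04 -1.0e+00] F [ 0.07 -0.11  1.3 ] w 0.0498
```

Call:
arm_command:
  commands: [0,0,0.006,-0.2,0.2,0,5,0,0,0,-0.5,0,0,5,0,0,0,-0.6,0,0,5,0,0,0,-0.6,0,0,5,0,0,0,-0.5,0,0,5,0,0,0,-0.3,0,0,5,0,0,0,-0.3,0,0,5,0,0,0,-0.3,0,0,5,0,0,0,-0.4,0,0,5,0,0,0,-0.5,0,0,5,0,0,0,-0.5,0,0,5,0,0,0,-0.5,0,0,5,0,0,0,-0.5,0,0,5,0,0,0,-0.5,0,0,5,0,0,0,-0.5,0,0,5,0,0,0,-0.5,0,0,5,0,0,0,-0.5,0,0,5,0,0,0,-0.4,0,0,5,0,0,0,-0.3,0,0,5,0,0,0,0,0,0,5]

```text
time_s: 10.43
tool_pos: [0.5035, 0.2371, 0.0222]
tcp_rot: [[-0.132, 0.991, -0.0], [0.991, 0.132, -0.001], [-0.001, -0.0, -1.0]]
force: [-0.5, 0.3, 0.1]
width: 0.05
```

```bash
cat > m.py <<'E'
from h import *
import sys
s=st(); c=todeck(s["tool_pos"]); ctr=O+(c[0]+.066)*EX+.06*EY
f=grab("scene"); P=cloud(f); F=foc(f)
d=(P[...,:2]-O); x=(d@EX-c[0])*1000; y=d@EY*1000
m=(x>4)&(x<140)&(y>5)&(y<115)&(P[...,2]>.044)&(P[...,2]<.056)
p=np.stack([x[m]+c[0]*1000,y[m]],1).astype(np.float32); R=cv2.minAreaRect(p); print("rect deck",R)
E
python3 m.py
```

```text
t 10.43 tcp [0.5035 0.2371 0.0222] deck mm [-228.1   60.5] yaw of tool y rel deck x 1.5681 z [-2.0e-04 -1.1e-03 -1.0e+00] F [-0.5   0.27  0.07] w 0.05
rect deck ((-165.3199462890625, 60.14225769042969), (95.70719909667969, 117.38095092773438), 89.87428283691406)
```

```bash
python3 - <<'E'
from h import *
a=[]
for c,(r0,r1,c0,c1) in(("top",(130,260,230,430)),("scene",(150,250,210,410))):
    f=grab(c); a.append(cv2.resize(f["frame"][r0:r1,c0:c1],(520,(r1-r0)*520//(c1-c0)),interpolation=cv2.INTER_CUBIC))
cv2.imwrite("pics/s4.png",cv2.cvtColor(np.vstack(a),cv2.COLOR_RGB2BGR))
E
```

```text
(no output)
```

View pics/s4.png

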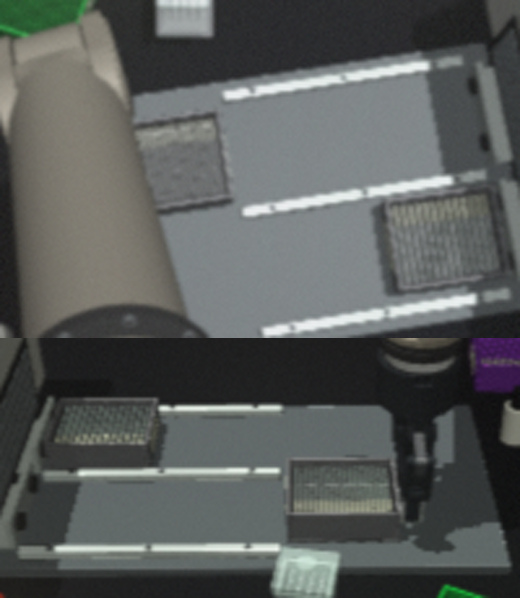

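The box is square at the mouth: its leading corners in the top crop are at (217,115) and (231,200), and both rails clear. Pushing down the lane.

Call:
arm_command:
  commands: [0,0,0,-0.3,0,0,5,0,0,0,-0.4,0,0,5,0,0,0,-0.5,0,0,5,0,0,0,-0.6,0,0,5,0,0,0,-0.6,0,0,5,0,0,0,-0.6,0,0,5,0,0,0,-0.6,0,0,5,0,0,0,-0.6,0,0,5,0,0,0,-0.6,0,0,5,0,0,0,-0.6,0,0,5,0,0,0,-0.6,0,0,5,0,0,0,-0.6,0,0,5,0,0,0,-0.6,0,0,5,0,0,0,-0.6,0,0,5,0,0,0,-0.6,0,0,5,0,0,0,-0.6,0,0,5,0,0,0,-0.5,0,0,5,0,0,0,-0.4,0,0,5,0,0,0,-0.3,0,0,5,0,0,0,0,0,0,5]

```text
time_s: 12.25
tool_pos: [0.5172, 0.1364, 0.0223]
tcp_rot: [[-0.132, 0.991, 0.0], [0.991, 0.132, -0.0], [-0.0, 0.0, -1.0]]
force: [0.3, -0.4, -0.2]
width: 0.0499
```

```bash
python3 m.py
```

```text
t 12.25 tcp [0.5172 0.1364 0.0223] deck mm [-126.5   60.4] yaw of tool y rel deck x 1.5681 z [ 2.e-04 -5.e-04 -1.e+00] F [ 0.31 -0.36 -0.25] w 0.0499
rect deck ((-62.39051055908203, 59.681175231933594), (118.02831268310547, 96.46694946289062), 0.6902797222137451)
```

Call:
arm_command:
  commands: [0,0,0,-0.3,0,0,5,0,0,0,-0.4,0,0,5,0,0,0,-0.5,0,0,5,0,0,0,-0.6,0,0,5,0,0,0,-0.6,0,0,5,0,0,0,-0.6,0,0,5,0,0,0,-0.6,0,0,5,0,0,0,-0.6,0,0,5,0,0,0,-0.6,0,0,5,0,0,0,-0.6,0,0,5,0,0,0,-0.6,0,0,5,0,0,0,-0.6,0,0,5,0,0,0,-0.6,0,0,5,0,0,0,-0.6,0,0,5,0,0,0,-0.6,0,0,5,0,0,0,-0.6,0,0,5,0,0,0,-0.5,0,0,5,0,0,0,-0.4,0,0,5,0,0,0,-0.3,0,0,5,0,0,0,0,0,0,5]

```text
time_s: 13.97
tool_pos: [0.5306, 0.0352, 0.0223]
tcp_rot: [[-0.132, 0.991, 0.0], [0.991, 0.132, -0.001], [-0.001, 0.0, -1.0]]
force: [-0.9, -0.7, 0.3]
width: 0.0503
```

```bash
python3 m.py
```

```text
t 13.97 tcp [0.5306 0.0352 0.0223] deck mm [-24.4  60.1] yaw of tool y rel deck x 1.5681 z [ 2.e-04 -7.e-04 -1.e+00] F [-0.92 -0.71  0.28] w 0.0503
rect deck ((39.315147399902344, 59.01773452758789), (117.9166488647461, 97.24947357177734), 0.6198024153709412)
```

Call:
arm_command:
  commands: [0,0,0,-0.3,0,0,5,0,0,0,-0.4,0,0,5,0,0,0,-0.5,0,0,5,0,0,0,-0.5,0,0,5,0,0,0,-0.5,0,0,5,0,0,0,-0.5,0,0,5,0,0,0,-0.5,0,0,5,0,0,0,-0.4,0,0,5,0,0,0,-0.3,0,0,5,0,0,0,-0.2,0,0,5,0,0,0,-0.2,0,0,5,0,0,0,-0.2,0,0,5,0,0,0,-0.1,0,0,5,0,0,0,0,0,0,5]

```text
time_s: 15.18
tool_pos: [0.5367, -0.0096, 0.0223]
tcp_rot: [[-0.133, 0.991, 0.0], [0.991, 0.133, -0.0], [-0.0, 0.0, -1.0]]
force: [-0.2, -0.7, 0.1]
width: 0.05
```

```bash
python3 m.py
```

```text
t 15.18 tcp [ 0.5367 -0.0096  0.0223] deck mm [20.7 60.2] yaw of tool y rel deck x 1.569 z [ 2.e-04 -2.e-04 -1.e+00] F [-0.17 -0.73  0.14] w 0.05
rect deck ((94.06464385986328, 60.5450439453125), (135.0465087890625, 98.05209350585938), 2.2013747692108154)
```

Call:
arm_command:
  commands: [0,0,0,-0.1,0,0,5,0,0,0,-0.1,0,0,5,0,0,0,-0.1,0,0,5,0,0,0,0,0,0,5]

```text
time_s: 15.57
tool_pos: [0.5372, -0.0122, 0.0224]
tcp_rot: [[-0.133, 0.991, 0.0], [0.991, 0.133, 0.0], [0.0, 0.0, -1.0]]
force: [-0.1, 1.6, -0.5]
width: 0.0502
```

Call:
arm_command:
  commands: [0,0,0,-0.1,0,0,5,0,0,0,-0.1,0,0,5,0,0,0,0,0,0,5]

```text
time_s: 15.82
tool_pos: [0.5375, -0.0144, 0.0224]
tcp_rot: [[-0.133, 0.991, 0.0], [0.991, 0.133, -0.0], [-0.0, 0.0, -1.0]]
force: [0.3, 1.6, 1.0]
width: 0.0499
```

Call:
arm_command:
  commands: [0,0,0,-0.1,0,0,5,0,0,0,-0.1,0,0,5,0,0,0,0,0,0,5]

```text
time_s: 16.07
tool_pos: [0.5377, -0.0164, 0.0224]
tcp_rot: [[-0.133, 0.991, 0.0], [0.991, 0.133, -0.0], [-0.0, 0.0, -1.0]]
force: [-0.1, 2.5, 1.4]
width: 0.05
```

Call:
arm_command:
  commands: [0,0,0,-0.1,0,0,5,0,0,0,0,0,0,5]

```text
time_s: 16.23
tool_pos: [0.5378, -0.0173, 0.0223]
tcp_rot: [[-0.133, 0.991, 0.0], [0.991, 0.133, 0.0], [0.0, 0.0, -1.0]]
force: [0.0, 2.7, 1.4]
width: 0.05
```

```bash
python3 - <<'E'
from h import *
st(); a=[]
for c,(r0,r1,c0,c1) in(("top",(130,260,320,460)),("scene",(160,250,200,340))):
    f=grab(c); a.append(cv2.resize(f["frame"][r0:r1,c0:c1],None,fx=2.7,fy=2.7,interpolation=cv2.INTER_CUBIC))
cv2.imwrite("pics/s5.png",cv2.cvtColor(np.vstack(a),cv2.COLOR_RGB2BGR))
E
```

```text
t 16.23 tcp [ 0.5378 -0.0173  0.0223] deck mm [28.6 60.2] yaw of tool y rel deck x 1.569 z [ 2.e-04  1.e-04 -1.e+00] F [0.03 2.71 1.38] w 0.05
```

View pics/s5.png

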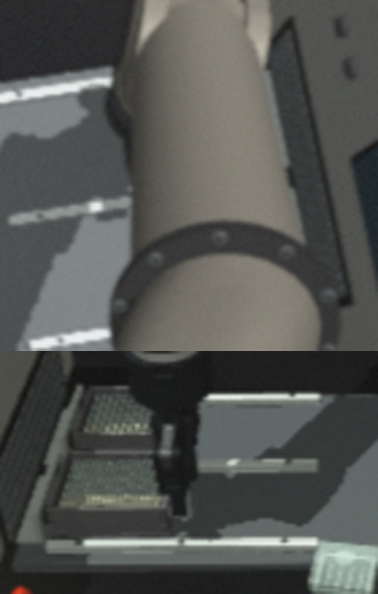

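The scene crop shows the box beside the home box, at or very near the stop, with its front left corner at (48,520). The force is still only 2.7 N, so I'll go in 1 mm steps until it clearly rises.

Call:
arm_command:
  commands: [0,0,0,-0.1,0,0,5,0,0,0,0,0,0,5]

```text
time_s: 16.5
tool_pos: [0.5379, -0.0181, 0.0224]
tcp_rot: [[-0.133, 0.991, 0.0], [0.991, 0.133, 0.0], [0.0, 0.0, -1.0]]
force: [-1.0, 2.3, 1.6]
width: 0.0499
```

Call:
arm_command:
  commands: [0,0,0,-0.1,0,0,5,0,0,0,0,0,0,5]

```text
time_s: 16.67
tool_pos: [0.5379, -0.018, 0.0223]
tcp_rot: [[-0.133, 0.991, -0.0], [0.991, 0.133, 0.002], [0.002, -0.0, -1.0]]
force: [-1.3, 5.7, 3.4]
width: 0.0503
```

The tool stopped and the force rose to 5.7 N, so the box is on the stop. Retreating.

Call:
arm_command:
  commands: [0,0,0,0.2,0,0,5,0,0,0,0.6,0,0,5,0,0,0,1.2,0,0,5,0,0,0,2,0,0,5,0,0,0,1.5,0,-1,5,0,0,0,0,0,-3,5,0,0,0,0,0,-3.5,5,0,0,0,0,0,-3.5,5,0,0,0,1,0,-3,5,0,0,0,3,0,-1,5,0,0,0,3.5,0,0,5,0,0,0,3.5,0,0,5,0,0,0,3.5,0,0,5,0,0,0,3.5,0,0,5,0,0,0,3.5,0,0,5,0,0,0,3.5,0,0,5,0,0,0,2,0,0,5,0,0,0,0,0,0,5]

```text
time_s: 18.17
tool_pos: [0.4921, 0.3103, 0.1717]
tcp_rot: [[-0.142, 0.99, -0.001], [0.99, 0.142, 0.003], [0.003, -0.0, -1.0]]
force: [-0.3, 0.8, 0.4]
width: 0.0497
```

```bash
python3 - <<'E'
from h import *
st(); a=[]
for c,(r0,r1,c0,c1) in(("top",(130,270,300,460)),("scene",(160,250,200,360))):
    f=grab(c); a.append(cv2.resize(f["frame"][r0:r1,c0:c1],None,fx=2.6,fy=2.6,interpolation=cv2.INTER_CUBIC))
    d=(cloud(f)[...,:2]-O); x=d@EX*1000; y=d@EY*1000; z=cloud(f)[...,2]
    for nm,y0 in(("box",61),("home",-61)):
        m=(x>0)&(x<158)&(abs(y-y0)<54)&(z>.042)&(z<.054)
        p=np.stack([x[m],y[m]],1); print(c,nm,cv2.minAreaRect(p.astype(np.float32)),"minx",np.percentile(p[:,0],[0,1,3]).round(1))
cv2.imwrite("pics/s6.png",cv2.cvtColor(np.vstack(a),cv2.COLOR_RGB2BGR))
E
```

```text
t 18.17 tcp [0.4921 0.3103 0.1717] deck mm [-302.2   59. ] yaw of tool y rel deck x 1.5786 z [-8.0e-04  2.6e-03 -1.0e+00] F [-0.33  0.82  0.37] w 0.0497
top box ((99.78497314453125, 56.18052673339844), (116.97843933105469, 94.40476989746094), 0.7676194906234741) minx [41.3 42.  42.3]
top home ((99.23672485351562, -61.86037063598633), (92.34591674804688, 119.22183227539062), 88.88826751708984) minx [39.1 39.7 40.3]
scene box ((99.79995727539062, 60.20391082763672), (95.35635375976562, 116.70760345458984), 89.46326446533203) minx [41.4 41.9 42.4]
scene home ((98.85377502441406, -56.93672561645508), (95.77774047851562, 118.16654205322266), 89.86143493652344) minx [39.7 40.1 40.6]
```

View pics/s6.png

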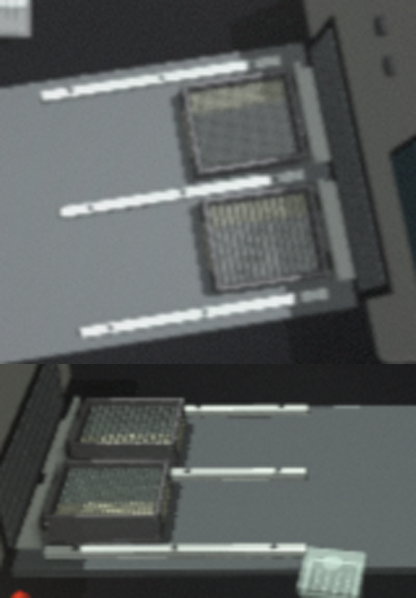

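```bash
python3 -c "
from h import *
print(workorder.hand_in())"
```

```text
the job is handed in; nothing more can be done
None
```

The slide box is home against the end stop in the free lane, and I handed the job in at about 18 s of the 72 s allowed. The hand-in gives no verdict.

**How it was done:** I nudged the box about 20 mm sideways on the apron with both fingertips, which also squared it to the lane. I then pushed it from behind with two fingertips at about 50–70 mm/s. The last few millimetres were in 1 mm steps, until the tool stopped and the force rose from about 2.5 N to 5.7 N. After that I backed the hand off and lifted it clear.

**Last checks, both cameras:**
- **Position along the lane:** the box's rear edge is about 2 mm further towards the stop than the home box's, which is within the camera calibration. The stop contact also agrees with x ≈ 95 mm.
- **Position across the lane:** the cameras disagreed by 4 mm, the top one reading y ≈ 56 mm and the scene one y ≈ 60 mm. Measured against the home box, both give about 117–118 mm of spacing, or y ≈ 57 mm if that box is on its lane's centre line. Every one of these is inside the 50–72 mm allowed.
- **Squareness:** within about 0.015 rad of the deck.
- **Rails:** both showed clear of the box in the pictures, and no reading suggested a rail contact. The arm hid the box from the top camera during the pushes.
- **Slides:** the loose box's stripes looked blurred in the pictures. I took the slides to lie across the lane because the box's long side runs along it.
- **Other objects:** the home box and the staining jar look unmoved in the last crops. I did not measure the rest again; the hand passed above the oil bottle but touched nothing that I could see.

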